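# Open the nut compartment of the rotary hardware tub

### The arm

A 7-joint arm with a two-finger parallel gripper is mounted at the origin on the work surface. World frame = base frame: x ahead of the robot, y to its left, z up, the work surface at z = 0. Lengths are in m, angles in rad, forces in N, time in s.
With the tool pointing down it reaches from about 0.4 to 0.925 m from the base axis. Payload 5.6 kg.
Tool frame: the origin (TCP) lies at the very end of the fingers, on their centre line; the grasp point (between the pads) lies 19 mm behind it; z points along the fingers, x is the direction in which the jaws open and shut, and the axes are right-handed (so a half turn about z gives the same grasp; the last joint's range is limited). The gripper opens to 85 mm and grips with 20 to 120 N. Pads are 22 mm wide; open, the fingers measure 114 mm over their backs; the gripper's body (76 mm by 85 mm) begins 54 mm behind the grasp point. The pads swing forward as they close: fully open they stand 13 mm farther back than shut.
Start: joints at [1.201, 0.468, -0.012, 1.603, 0.006, 1.071, -0.056], TCP at [0.209, -0.616, 0.199] pointing down, gripper open.
Joint ranges: [-2.53, 2.53], [-0.31, 2.02], [-1.57, 1.55], [0.28, 2.44], [-1.29, 4.43], [0.15, 1.84], [-2.92, 2.92]. Speed limits (rad/s): [2.57, 2.57, 3.14, 3.14, 3.14, 3.14, 3.14].

### API

Orientations are given as a unit quaternion [x, y, z, w].
In Python, from workcell import ctrl, optics gives the robot as it stands.
- The arm moves only by the tool carry_out, never from a script. Its argument "rows" is one flat list of numbers, 5 for each row, row after row: the shift along the world's x, y, z in mm, then the turn about the world's z in rad, then the gripper command: -1 is shut, 1 is fully open, values between are in proportion. In form: [tx, ty, tz, yaw, grip, tx, ty, tz, yaw, grip, ...]. A call has exactly 8 rows; each row is the pose to reach, as a shift and turn from the pose commanded when the call began; what a row does not reach only later rows make up. A row lasts 1/12 s, in which the tool goes at most 41.7 mm and 7.16 degrees, less where a joint would pass 70% of its speed; a pose out of reach is approached as far as the arm can. A call with a gripper value outside its range is refused whole. The fingers move at their own pace and stop on an object; "grip_force" is the grip in N (left out, the last holds). Time passes only in rows, so rows that repeat a pose let the fingers close, or fill a call up. It gives the time, the measured TCP pose, the force and the opening at its end, in the units of the state.
- ctrl.sense(): the state, without advancing time (a new reading comes with each control period).
- optics.get_image(name): name is "scene" or "top" or "wrist"; returns (picture, depth): 384x512x3 uint8, red, green, blue; 384x512 float32, m along the optical axis (not along the pixel's ray), 0 where there is no reading.
- optics.calibration(name): a dict with "fx", "fy", "cx", "cy" (pixels), "R" (3x3) and "t" (3): a world point X has camera coordinates R X + t. Camera axes: x right, y down, z forward; pixel columns grow to the right and rows downward; lengths in m; the calibration is good to about 2 mm. A picture is of the moment at which its call begins: read the wrist's pose just before it. calibration takes no time and is no camera call; for the wrist camera it gives the pose at the moment of the call.
- ctrl.close_job(): hands the job in, once; it reports no verdict.
The state is a dict: "time": time; "qpos": joint angles; "qd": joint speeds; "joint_efforts": joint torques, N m; "eef_pos": TCP position; "tcp_rot": TCP orientation; "contact_force": force on the tool from outside, world axes, zero at the start; "torque": the same for the moment, N m; "finger_gap": opening from 0.0 (shut) to 1.0 (fully open).
Only numpy, scipy, OpenCV 4.12 (cv2) and the standard library are available. Lean on these libraries where they do the work, as an engineer would, in place of code of your own. Each camera call takes 0.05 s, during which the arm holds its last target. There are 200 camera calls.

### The job

Before the loose nuts are put away, turn the cap of the round hardware tub on the garage bench until the cap's opening is centred on the lip that carries the hex nut, not the one with the bolt. Leave the cap there and let go.

Things in the scene. Friction and masses are not known exactly. Their poses are not given: they have to be found in the camera images.
- tub: Dark round tub, 150 mm wide, fixed to the bench. Origin: centre of its underside, z up. Two black round lips (60 mm wide, tops 50 mm up) stick out, centred 103 mm from its axis at +55 and -55 degrees from its own +x, a compartment behind each; one carries a hex nut, the other a bolt, either way round. A smaller lipless tin (110 mm wide) with a like bar on its unbroken lid is not part of the job.
- cap_grip (a point): Point to grip the cap: on its axis, 89 mm above the bench. The cap is an aluminium disc 156 mm wide, top 66 mm up, with one wedge opening (50 degrees, 25 to 68 mm from the axis). On it a black bar 64 mm long, 14 mm thick, top 102 mm up, centred on the axis. The point turns with the cap: +x points from the axis to the middle of the opening, the bar runs along y, z up.
- cap (a joint): Turn of the cap in rad, counter-clockwise from above positive: 0 with the opening along the tub's +x (shut, between the compartments), +0.96 over the lip on the tub's +y side, -0.96 over that on its -y side. Stops at -1.45 and +1.45. Light friction (about 0.06 N m); it stays where it is left.
- nut_mid (a point): Centre of the steel hex nut (36 mm across flats, 19 mm high, lying flat, fixed on its lip) that marks the wanted compartment; 59.5 mm above the bench. The other lip carries a steel bolt lying down, 52 mm long, head 22 mm across flats.

How it is judged:
By the outcome, as a careful person would: the job done as asked, in the order asked, and still so for the second after the job is handed in, with the robot touching nothing.
It also fails if it takes over 32 s, if anything falls off the work surface, if the arm or the gripper's body presses on something with over 40 N, if the wrist force passes 120 N, or if a joint passes its speed limit or range.

## Working session

There is one attempt and no reset: what is moved stays moved. The work goes in short steps, Python scripts to look and compute and a tool call to move; the robot and the scene stay as the last step left them, time stands still between calls to the robot, and variables do not carry over. Pictures are saved under pics/ and viewed, about 8 in all and at most 12, crops included, and the job is handed in when it is done.

Besides the shell and the picture viewer there is one more tool, called after ">>>" as name(argument=value, ...), one argument or row to a line, values as JSON. carry_out: Moves the arm, as the interface text tells. Its arguments: {"type":"object","properties":{"rows":{"type":"array"},"grip_force":{"type":"number"}},"required":["rows"]}

```bash
mkdir -p pics
cat > h.py <<'E'
import numpy as np, cv2
from workcell import ctrl, optics
def snap(n, f):
    c=optics.calibration(n); im,d=optics.get_image(n)
    cv2.imwrite(f'pics/{f}.png',cv2.cvtColor(im,cv2.COLOR_RGB2BGR)); np.savez(f'pics/{f}.npz',im=im,d=d,**c)
    return im,d,c
def load(f): 
    z=np.load(f'pics/{f}.npz'); return z['im'],z['d'],z
def ray(c,u,v,z):
    "pixel(s) -> world point on plane z"
    uv=np.stack([(np.atleast_1d(u)-c['cx'])/c['fx'],(np.atleast_1d(v)-c['cy'])/c['fy'],np.ones(np.size(u))])
    R,t=np.array(c['R']),np.array(c['t']); d=R.T@uv; o=-R.T@t
    return (o[:,None]+d*(z-o[2])/d[2]).T
def cloud(d,c):
    v,u=np.indices(d.shape); R,t=np.array(c['R']),np.array(c['t'])
    P=np.stack([(u-c['cx'])/c['fx']*d,(v-c['cy'])/c['fy']*d,d],-1)
    return (P-t)@R
E
python3 - <<'E'
from h import *
s=ctrl.sense(); print(s)
for n in ('top','scene'): im,d,c=snap(n,n+'0'); print(n,-np.array(c['R']).T@c['t'],c['fx'])
a=cv2.imread('pics/top0.png');b=cv2.imread('pics/scene0.png')
cv2.imwrite('pics/both.png',cv2.resize(np.vstack([a,b]),None,fx=.78,fy=.78))
E
```

```text
{'time': 0.0, 'qpos': array([ 1.20099923,  0.46840201, -0.01160317,  1.60362453,  0.00596627,
        1.07137525, -0.05630955]), 'qd': array([-0.00044741,  0.0014001 ,  0.00012421,  0.00110507,  0.00038523,
        0.00216748,  0.00088136]), 'joint_efforts': array([-2.90701782e-04, -5.32389951e+01,  2.17915565e-02, -2.51304460e+01,
        1.14681985e-02,  7.85346172e-03, -2.60703911e-05]), 'eef_pos': array([ 0.20840281, -0.6150407 ,  0.19772187]), 'tcp_rot': array([ 8.12688623e-01, -5.82697533e-01, -7.47449838e-04, -4.78055774e-04]), 'contact_force': array([-0.7461684 , -0.6640704 ,  0.09809951]), 'torque': array([0.04384117, 0.00566834, 0.00309059]), 'finger_gap': 1.0024388666505062}
top [ 0.38951344 -0.03756691  0.94883375] 429.83921792209253
scene [0.92002349 0.57510501 0.62711793] 420.33863783126975
```

View pics/top0.png

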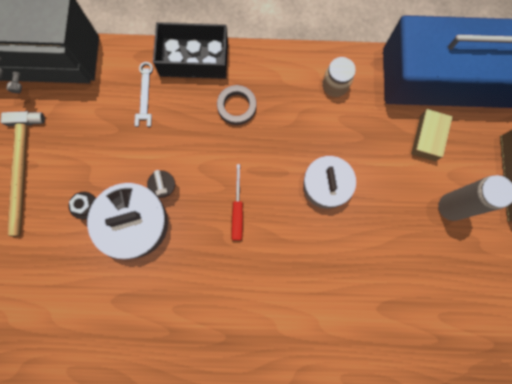

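View pics/scene0.png

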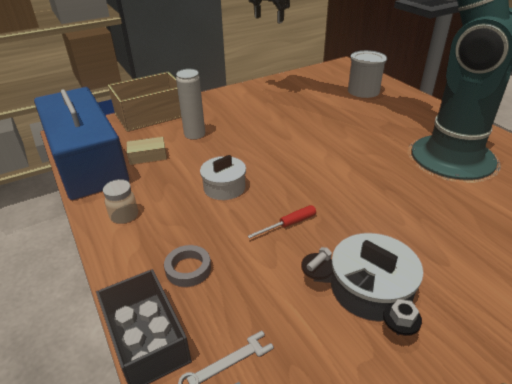

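The top view shows the tub at about (127,221), with the nut lip at (81,204), the bolt lip at (161,184) and the opening near (120,198). In the scene view, the nut is at (404,314), the bolt at (318,262) and the bar at (379,257). Next I'll measure these from both views.

Run:
```python
from h import *
def blobs(m,amin=15):
    n,l,st,ce=cv2.connectedComponentsWithStats(m.astype(np.uint8)); 
    return [(l==i,st[i,4],ce[i]) for i in range(1,n) if st[i,4]>amin]
im,d,c=load('top0'); hsv=cv2.cvtColor(im,cv2.COLOR_RGB2HSV)
roi=np.zeros(d.shape,bool); roi[165:270,60:185]=1
lightm=(hsv[...,1]<60)&(hsv[...,2]>110)&roi
dark=(hsv[...,2]<75)&roi
for nm,m in(('light',lightm),('dark',dark)):
    for b,a,ce in blobs(m): print(nm,a,ce.round(1))
cap=max(blobs(lightm),key=lambda b:b[1])[0]
cn=max(cv2.findContours(cap.astype(np.uint8),0,1)[0],key=cv2.contourArea)
P=ray(c,cn[:,0,0],cn[:,0,1],.066)
print('cap minCircle',cv2.minEnclosingCircle(P[:,:2].astype(np.float32)),'ell',cv2.fitEllipse(cv2.convexHull(P[:,:2].astype(np.float32))))
X=cloud(d,c)
print('height cap med',np.median(X[cap][:,2]), 'cloud at nut',X[204,81],X[221,127],X[184,161])
for nm,(u,v) in dict(nut=(81,204),bolt=(161,184)).items(): print(nm,ray(c,u,v,.065))
S,ds,cs=load('scene0'); Xs=cloud(ds,cs)
def tri(p,q):
    A=[];b=[]
    for cc,(u,v) in((c,p),(cs,q)):
        o,e=ray(cc,u,v,1e-9)[0],ray(cc,u,v,.3)[0]; n=(e-o)/np.linalg.norm(e-o); M=np.eye(3)-np.outer(n,n); A.append(M);b.append(M@o)
    x,*_=np.linalg.lstsq(np.vstack(A),np.hstack(b),rcond=None); return x
print('tri nut',tri((81,204),(404,314)),'scene cloud nut',Xs[308,404])
# bar top in scene: highest points near the cap
for nm,XX in(('top',X),('scene',Xs)):
    cx,cy=cv2.minEnclosingCircle(P[:,:2].astype(np.float32))[0]
    r=np.hypot(XX[...,0]-cx,XX[...,1]-cy); m=(r<.06)&(XX[...,2]>.09)
    Q=XX[m]; rect=cv2.minAreaRect(Q[:,:2].astype(np.float32)); print(nm,'bar',m.sum(),Q.mean(0),np.percentile(Q[:,2],95),rect)
t=cv2.resize(cv2.imread('pics/top0.png')[165:270,60:185],None,fx=6,fy=6,interpolation=2); t=t[:600]
cv2.imwrite('pics/crop.png',t)
```

```text
light 4248 [127.6 220.7]
light 237 [ 78.3 203.3]
dark 36 [150.8 182.9]
dark 108 [115.1 197. ]
dark 95 [125.4 195.9]
dark 49 [ 88.9 196.9]
dark 22 [164.1 195.1]
dark 49 [ 78.3 203.3]
dark 62 [ 80.9 214.9]
dark 220 [122.7 219. ]
dark 105 [161.2 234.1]
cap minCircle ((0.5077049136161804, 0.2135414332151413), 0.10005538910627365) ell ((0.5038895010948181, 0.21961377561092377), (0.15810321271419525, 0.1964988112449646), 63.8875617980957)
height cap med 0.06546507260000531 cloud at nut [0.51979913 0.31941411 0.07045536] [0.4864002  0.21915862 0.08049875] [0.56799666 0.15979176 0.06429765]
nut [[0.5206083  0.32163122 0.065     ]]
bolt [[0.56785494 0.15963505 0.065     ]]
tri nut [0.52048577 0.32614853 0.05744869] scene cloud nut [0.51881599 0.32407942 0.06904659]
top bar 254 [0.4902169  0.22526443 0.10014761] 0.10348682956966344 ((0.4909898340702057, 0.22629202902317047), (0.014963561668992043, 0.06331244856119156), 16.986324310302734)
scene bar 378 [0.49181798 0.23117894 0.0992339 ] 0.1034548565191923 ((0.4896908700466156, 0.22887353599071503), (0.016628742218017578, 0.06310416758060455), 17.203210830688477)
```

View pics/crop.png

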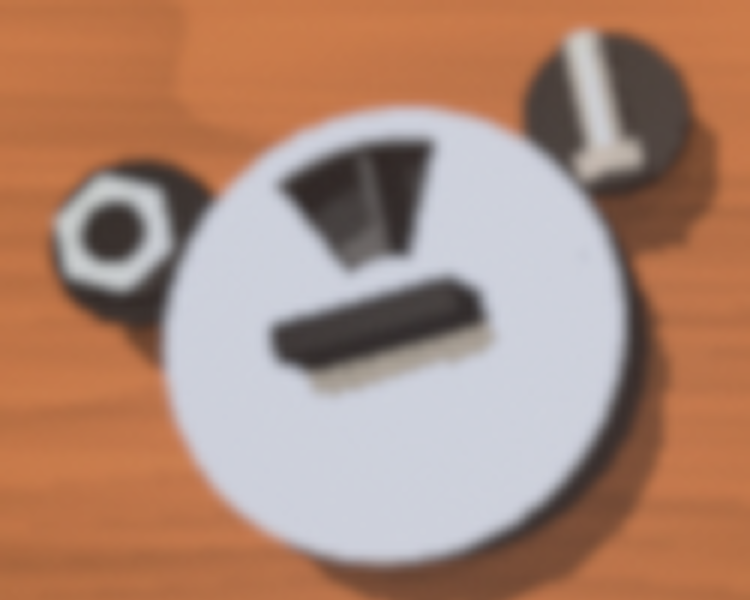

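Nut bearing is about 72.7° and the opening/bar normal about 17°, so the cap needs roughly +56°. The tub axis is near (0.490, 0.2275). I'll travel high, then look with the wrist camera.

>>> carry_out(
  rows=[0,0,40,0,1,0,0,80,0,1,30,30,110,0.05,1,60,60,130,0.1,1,90,90,130,0.2,1,120,120,130,0.3,1,150,150,130,0.4,1,180,180,130,0.45,1],
)

```text
time: 0.77
eef_pos: [0.3775, -0.446, 0.3288]
tcp_rot: [0.923, -0.385, 0.0, 0.0]
contact_force: [0.9, -0.4, -0.8]
finger_gap: 1.001
```

>>> carry_out(
  rows=[20,36,0,0.07,1,40,72,0,0.14,1,55,110,0,0.21,1,70,150,0,0.28,1,80,190,0,0.35,1,90,230,0,0.42,1,97,270,0,0.49,1,100,310,0,0.56,1],
)

```text
time: 1.43
eef_pos: [0.4767, -0.1354, 0.3283]
tcp_rot: [0.993, -0.115, -0.0, -0.0]
contact_force: [1.3, -0.2, 0.6]
finger_gap: 0.998
```

>>> carry_out(
  rows=[0,41,0,0.07,1,0,82,0,0.14,1,0,123,0,0.21,1,0,164,0,0.28,1,0,205,0,0.35,1,0,246,0,0.42,1,0,287,0,0.49,1,0,328,0,0.53,1],
)

```text
time: 2.1
eef_pos: [0.476, 0.1919, 0.3286]
tcp_rot: [0.989, 0.149, 0.0, 0.0]
contact_force: [1.3, -0.9, -0.2]
finger_gap: 1.003
```

Run:
```python
from h import *
s=ctrl.sense(); print(s['time'],s['eef_pos'],s['tcp_rot'],s['qpos'])
im,d,c=snap('wrist','w0'); print(-np.array(c['R']).T@c['t'],c['fx'])
```

```text
2.1 [0.47598586 0.19190304 0.32863349] [9.88871771e-01 1.48770025e-01 1.16684759e-04 2.93365675e-04] [ 0.22744349  0.20522407 -0.77535243  1.72875705  0.15064236  1.26851589
 -0.28381987]
[0.45102866 0.2716353  0.50311159] 303.365231164497
```

View pics/w0.png

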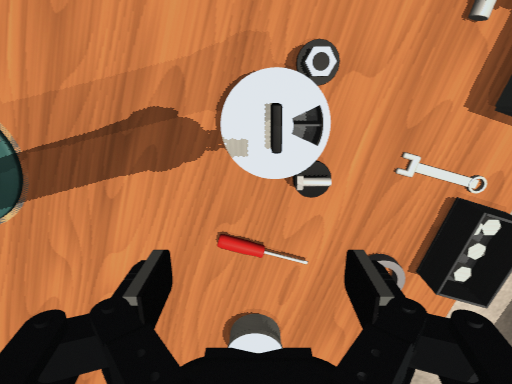

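The wrist view shows the cap centred near (275,123), the bar at (277,128), the opening near (313,125), the nut at (320,61) and the bolt at (315,181).

```bash
cat > meas.py <<'E'
from h import *
def meas(f, axis=(.490,.2275), verbose=True):
    im,d,c=load(f); X=cloud(d,c); hsv=cv2.cvtColor(im,cv2.COLOR_RGB2HSV)
    ax=np.array(axis)
    fit=lambda m: max(cv2.findContours(m.astype(np.uint8),0,1)[0],key=cv2.contourArea)[:,0]
    r=np.hypot(X[...,0]-ax[0],X[...,1]-ax[1]); z=X[...,2]
    out={}
    cap=(r<.095)&(z>.060)&(hsv[...,2]>110)&(hsv[...,1]<70)&(z<.08)
    hull=cv2.convexHull(ray(c,*fit(cap).T.astype(float),.066)[:,:2].astype(np.float32))
    out['cap']=cv2.fitEllipse(hull); a0=np.array(out['cap'][0])
    bar=(np.hypot(X[...,0]-a0[0],X[...,1]-a0[1])<.045)&(z>.095)
    out['bar']=cv2.minAreaRect(ray(c,*fit(bar).T.astype(float),np.median(z[bar]))[:,:2].astype(np.float32)); out['barz']=np.median(z[bar])
    # opening: dark pixels lying in cap radius, by ray onto cap top
    v,u=np.indices(d.shape); G=ray(c,u.ravel().astype(float),v.ravel().astype(float),.066).reshape(*d.shape,3)
    rg=np.hypot(G[...,0]-a0[0],G[...,1]-a0[1]); th=np.arctan2(G[...,1]-a0[1],G[...,0]-a0[0])
    op=(rg>.035)&(rg<.064)&(z<.063)&(hsv[...,2]<120)
    n,l,st,ce=cv2.connectedComponentsWithStats(op.astype(np.uint8)); k=1+np.argmax(st[1:,4]); op=l==k
    t0=np.angle(np.exp(1j*th[op]).mean()); dt=np.angle(np.exp(1j*(th[op]-t0))); lo,hi=np.percentile(dt,[.5,99.5])
    out['open']=np.degrees([t0,t0+(lo+hi)/2,hi-lo])
    # nut/bolt: steel pixels beyond the cap
    st_=(r>.082)&(r<.145)&(z>.052)&(z<.08)&(hsv[...,2]>120)&(hsv[...,1]<80)
    n,l,s,ce=cv2.connectedComponentsWithStats(st_.astype(np.uint8))
    for k in range(1,n):
        if s[k,4]>40:
            p,_=cv2.minEnclosingCircle(ray(c,*fit(l==k).T.astype(float),.069)[:,:2].astype(np.float32)); p=np.array(p)
            out[f'steel{k}']=(s[k,4],p,np.hypot(*(p-a0)),np.degrees(np.arctan2(*(p-a0)[::-1])))
    # lips: dark round discs z~.05
    li=(r>.07)&(r<.15)&(z>.03)&(z<.08)&~((hsv[...,1]>100)&(hsv[...,2]>90))&(rg>.085)
    n,l,s,ce=cv2.connectedComponentsWithStats(li.astype(np.uint8))
    for k in range(1,n):
        if s[k,4]>150:
            h=cv2.convexHull(fit(l==k)); p=ray(c,*h[:,0].T.astype(float),.05)[:,:2]
            q,rr=cv2.minEnclosingCircle(p.astype(np.float32)); q=np.array(q); out[f'lip{k}']=(s[k,4],q,rr,np.hypot(*(q-a0)),np.degrees(np.arctan2(*(q-a0)[::-1])))
    for k in out: print(k,out[k])
if __name__=='__main__':
    import sys; meas(sys.argv[1])
E
python3 meas.py w0
```

```text
cap ((0.4891524314880371, 0.2296847552061081), (0.15491709113121033, 0.15535275638103485), 48.46718215942383)
bar ((0.49369609355926514, 0.22118449211120605), (0.09867891669273376, 0.04469792917370796), 17.031585693359375)
barz 0.43611002754641004
open [17.87050647 17.67150673 48.1509003 ]
steel1 (np.int32(441), array([0.52004898, 0.32752433]), np.float64(0.1026020451820623), np.float64(72.47451932853389))
steel2 (np.int32(294), array([0.57037115, 0.16511118]), np.float64(0.10376042828146949), np.float64(-38.486726275920795))
lip1 (np.int32(1315), array([0.51949227, 0.3273938 ]), 0.029804004356265068, np.float64(0.1023111096224626), np.float64(72.74980092635526))
lip2 (np.int32(833), array([0.5716626 , 0.16672377]), 0.030210968106985092, np.float64(0.10378831339058359), np.float64(-37.34614200823165))
```

>>> carry_out(
  rows=[-20,0,0,0,1,-40,0,0,0,1,-50,-20,0,0,1,-50,-40,0,0,1,-50,-50,0,0,1,-50,-50,0,0,1,-50,-50,0,0,1,-50,-50,0,0,1],
)

```text
time: 2.82
eef_pos: [0.4264, 0.1411, 0.3286]
tcp_rot: [0.989, 0.148, 0.0, -0.0]
contact_force: [0.3, 0.1, 0.5]
finger_gap: 1.001
```

Run:
```python
from h import *
s=ctrl.sense(); print(s['time'],s['eef_pos'],s['tcp_rot'])
snap('wrist','w1')
from meas import meas
meas('w1')
```

```text
2.8167 [0.42642752 0.14105301 0.32863876] [ 9.89024362e-01  1.47752267e-01  8.42218410e-06 -2.79314750e-04]
cap ((0.4890647232532501, 0.22954712808132172), (0.15512801706790924, 0.1553465873003006), 27.23542594909668)
bar ((0.48833364248275757, 0.22925138473510742), (0.014651880599558353, 0.062527135014534), 17.619121551513672)
barz 0.10101470149749534
open [18.03627116 17.74939103 48.58526903]
steel1 (np.int32(477), array([0.52030528, 0.32785231]), np.float64(0.10314979727111118), np.float64(72.37018474014077))
steel2 (np.int32(303), array([0.57025671, 0.1655007 ]), np.float64(0.10341220242164544), np.float64(-38.26732865564634))
lip1 (np.int32(1367), array([0.51907104, 0.32771581]), 0.030415616929531097, np.float64(0.10265218027059658), np.float64(73.00366163047164))
lip2 (np.int32(901), array([0.57240152, 0.16509081]), 0.031024925410747528, np.float64(0.10535482279097486), np.float64(-37.71992916349793))
```

Both wrist positions agree on these values:
- **Axis:** (0.489, 0.2295)
- **Bar top:** 0.101 m
- **Opening:** 17.7°
- **Nut lip:** 72.4–73.0°

The turn is therefore about +55°. Next I'll approach over the bar.

>>> carry_out(
  rows=[20,29,0,0.012,1,40,58,0,0.012,1,62.5,88.5,0,0.012,1,62.5,88.5,-40,0.012,1,62.5,88.5,-80,0.012,1,62.5,88.5,-120,0.012,1,62.5,88.5,-150,0.012,1,62.5,88.5,-160,0.012,1],
)

```text
time: 3.53
eef_pos: [0.4859, 0.2282, 0.1638]
tcp_rot: [0.988, 0.154, -0.004, 0.0]
contact_force: [-0.7, -0.8, -0.1]
finger_gap: 0.998
```

Run:
```python
from h import *
s=ctrl.sense(); q=s['tcp_rot']; print(s['time'],s['eef_pos'],np.degrees(2*np.arctan2(q[1],q[0])),s['qpos'],s['contact_force'])
```

```text
3.5333 [0.48594603 0.22824385 0.16375321] 17.741760658487397 [ 0.08688626  0.43465709 -0.73513116  1.87042844  0.34444357  0.97609095
 -0.49100138] [-0.68638676 -0.83999006 -0.09916414]
```

>>> carry_out(
  rows=[0,0,-20,0,1,0,0,-40,0,1,0,0,-60,0,1,0,0,-72,0,1,0,0,-80,0,1,0,0,-84,0,1,0,0,-84,0,1,0,0,-84,0,1],
)

```text
time: 4.2
eef_pos: [0.4896, 0.2293, 0.0855]
tcp_rot: [0.988, 0.153, 0.001, -0.0]
contact_force: [-0.3, -0.5, 0.7]
finger_gap: 1.0
```

Run:
```python
from h import *
s=ctrl.sense(); q=s['tcp_rot']; print(s['time'],s['eef_pos'],np.degrees(2*np.arctan2(q[1],q[0])),s['contact_force'])
```

```text
4.2 [0.4896219  0.22930001 0.08549889] 17.649458268700158 [-0.34152033 -0.47214192  0.72488503]
```

Position and yaw are on target. I'll lower another 12 mm and close gently.

>>> carry_out(
  rows=[0,0,-6,0,1,0,0,-12,0,1,0,0,-12,0,1,0,0,-12,0,-1,0,0,-12,0,-1,0,0,-12,0,-1,0,0,-12,0,-1,0,0,-12,0,-1],
  grip_force=40,
)

```text
time: 4.87
eef_pos: [0.4891, 0.2288, 0.0728]
tcp_rot: [0.988, 0.153, 0.0, -0.0]
contact_force: [0.1, 0.8, 0.8]
finger_gap: 0.299
```

>>> carry_out(
  rows=[0,0,0,0,-1,0,0,0,0,-1,0,0,0,0,-1,0,0,0,0,-1,0,0,0,0,-1,0,0,0,0,-1,0,0,0,0,-1,0,0,0,0,-1],
)

```text
time: 5.53
eef_pos: [0.4891, 0.2288, 0.0727]
tcp_rot: [0.988, 0.153, 0.0, 0.0]
contact_force: [0.7, -1.3, -0.1]
finger_gap: 0.001
```

The gap reads 0, but a 14 mm bar should give about 0.16, so the grasp looks like a miss. I'll check.

Run:
```python
from h import *
s=ctrl.sense(); print(s['finger_gap'],s['contact_force'],s['torque'],s['eef_pos'])
im,d,c=snap('scene','s1'); a=cv2.imread('pics/s1.png')[190:350,290:470]
im,d,c=snap('wrist','w2'); b=cv2.imread('pics/w2.png')
a=cv2.resize(a,(432,384),interpolation=2)
cv2.imwrite('pics/v4.png',cv2.resize(np.hstack([a,b]),None,fx=.84,fy=.84))
```

```text
0.0007411763743077667 [ 0.70625608 -1.28674192 -0.06745098] [ 0.0056242   0.02785718 -0.01988758] [0.4890522  0.22877368 0.07266596]
```

View pics/v4.png

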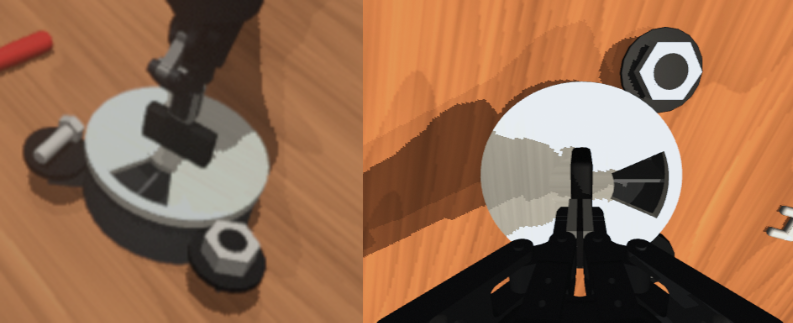

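The fingers look closed behind the bar rather than on it: the scene view shows the whole bar in front of them. I'll find out where the fingers really are.

Run:
```python
from h import *
ax=np.array([.489,.2295]); th=np.radians(17.7); e=np.array([np.cos(th),np.sin(th)]); f=np.array([-e[1],e[0]])
for n in('s1','w2'):
    im,d,c=load(n); X=cloud(d,c); P=X[...,:2]-ax; a=P@e*1000; b=P@f*1000; z=X[...,2]*1000
    print(n)
    for lo,hi in((70,80),(80,90),(90,99),(99,106),(106,115),(115,130),(130,150)):
        m=(z>lo)&(z<hi)&(np.hypot(a,b)<75)
        if m.sum()>5: print(lo,hi,m.sum(),'x\'',np.percentile(a[m],[2,50,98]).round(),'y\'',np.percentile(b[m],[2,50,98]).round())
    p=np.array(c['R'])@np.array([.4891,.2288,.0727])+c['t']; print('TCP px',c['fx']*p[0]/p[2]+c['cx'],c['fy']*p[1]/p[2]+c['cy'],p[2])
a=cv2.imread('pics/w2.png')[150:330,180:340]; cv2.imwrite('pics/w2c.png',cv2.resize(a,None,fx=3.3,fy=3.3,interpolation=2))
```

```text
s1
70 80 151 x' [-1.  7.  8.] y' [-31.   3.  31.]
80 90 159 x' [-0.  6.  8.] y' [-31.   2.  31.]
90 99 138 x' [1. 6. 8.] y' [-30.   3.  31.]
99 106 204 x' [-6.  3.  8.] y' [-31.   3.  30.]
106 115 28 x' [-5.  5. 11.] y' [-7.  6. 10.]
115 130 100 x' [-6. 10. 13.] y' [-11.   5.  10.]
130 150 67 x' [-9.  6. 13.] y' [-6.  8. 12.]
TCP px 376.96255542495004 261.0654482051989 0.7426650531419063
w2
70 80 112 x' [-6.  1.  7.] y' [29. 32. 32.]
80 90 127 x' [-6.  0.  7.] y' [29. 32. 32.]
90 99 187 x' [-6.  1.  7.] y' [ 4. 32. 32.]
99 106 1105 x' [-6.  1.  7.] y' [ 8. 20. 31.]
106 115 249 x' [-12.  -1.  11.] y' [ 7. 11. 12.]
115 130 951 x' [-14.  -1.  12.] y' [ 7.  8. 12.]
130 150 1851 x' [-20.  -1.  18.] y' [-9. 11. 14.]
TCP px 258.532646540813 227.059960955482 0.19200390438988107
```

View pics/w2c.png

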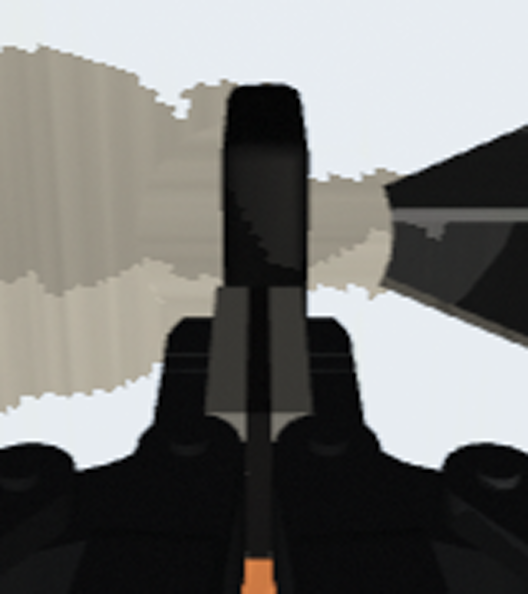

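The pads have closed above the bar: the fingertips sit around z≈0.104, though the reported TCP is 0.0727. I'll measure the actual tip height before going lower.

Run:
```python
from h import *
ax=np.array([.489,.2295]); th=np.radians(17.7); e=np.array([np.cos(th),np.sin(th)]); f=np.array([-e[1],e[0]])
im,d,c=load('w2'); X=cloud(d,c)
for v in range(228,300,5):
    print(v,[(u,*(1000*np.array([(X[v,u,:2]-ax)@e,(X[v,u,:2]-ax)@f,X[v,u,2]])).round(1)) for u in(237,248,258,268)])
im,d,c=load('s1'); X=cloud(d,c); P=X[...,:2]-ax;a=P@e*1000;b=P@f*1000;z=X[...,2]*1000
m=(z>104)&(z<200)&(np.hypot(a,b)<30)
v,u=np.nonzero(m); 
for vv in range(v.min(),v.max()+1,2):
    s=v==vv; 
    if s.any(): print('scene row',vv,u[s].min(),u[s].max(),'z',z[m][s].min().round(),np.median(z[m][s]).round(),'x',np.median(a[m][s]).round(),'y',np.median(b[m][s]).round())
```

```text
228 [(237, np.float64(-14.3), np.float64(-4.7), np.float64(65.6)), (248, np.float64(-5.8), np.float64(12.2), np.float64(100.8)), (258, np.float64(-0.5), np.float64(12.4), np.float64(101.2)), (268, np.float64(4.9), np.float64(12.1), np.float64(100.6))]
233 [(237, np.float64(-14.4), np.float64(-8.7), np.float64(65.0)), (248, np.float64(-5.8), np.float64(8.8), np.float64(99.8)), (258, np.float64(-0.5), np.float64(9.1), np.float64(100.5)), (268, np.float64(4.9), np.float64(9.0), np.float64(100.4))]
238 [(237, np.float64(-14.5), np.float64(-12.1), np.float64(65.6)), (248, np.float64(-5.5), np.float64(11.3), np.float64(110.4)), (258, np.float64(-0.5), np.float64(11.5), np.float64(110.8)), (268, np.float64(4.5), np.float64(11.4), np.float64(110.7))]
243 [(237, np.float64(-14.5), np.float64(-15.7), np.float64(65.9)), (248, np.float64(-5.3), np.float64(11.5), np.float64(116.0)), (258, np.float64(-0.5), np.float64(11.2), np.float64(115.4)), (268, np.float64(4.4), np.float64(11.4), np.float64(115.9))]
248 [(237, np.float64(-10.9), np.float64(7.2), np.float64(113.2)), (248, np.float64(-5.2), np.
[... 3157 characters left out ...]
0 x 14.0 y 9.0
scene row 225 383 395 z 157.0 173.0 x 14.0 y 10.0
scene row 227 382 395 z 149.0 163.0 x 9.0 y 11.0
scene row 229 383 395 z 150.0 157.0 x 8.0 y 11.0
scene row 231 384 393 z 145.0 157.0 x 10.0 y 10.0
scene row 233 385 391 z 142.0 156.0 x 11.0 y 11.0
scene row 235 373 391 z 138.0 151.0 x 12.0 y 10.0
scene row 237 375 390 z 128.0 140.0 x 5.0 y 10.0
scene row 239 375 390 z 128.0 134.0 x 8.0 y 7.0
scene row 241 374 389 z 119.0 130.0 x 11.0 y 4.0
scene row 243 371 389 z 104.0 126.0 x 11.0 y 4.0
scene row 245 369 388 z 104.0 120.0 x 10.0 y 3.0
scene row 247 371 387 z 104.0 117.0 x 8.0 y 4.0
scene row 249 376 386 z 105.0 112.0 x 5.0 y 6.0
scene row 251 382 384 z 106.0 108.0 x 5.0 y 8.0
```

Wrist depth puts the closed pads at z≈0.108–0.141, centred on the bar to within 1 mm. The reported TCP height is therefore about 35 mm lower than the real tips, which agrees with the scene view. I'll open and go down by that difference in stages, checking with the camera.

>>> carry_out(
  rows=[0,0,0,0,1,0,0,0,0,1,0,0,0,0,1,0,0,0,0,1,0,0,0,0,1,0,0,0,0,1,0,0,0,0,1,0,0,0,0,1],
)

```text
time: 6.3
eef_pos: [0.489, 0.2288, 0.0727]
tcp_rot: [0.988, 0.153, 0.0, 0.0]
contact_force: [-0.3, 1.0, 0.2]
finger_gap: 0.999
```

>>> carry_out(
  rows=[0,0,-5,0,1,0,0,-10,0,1,0,0,-15,0,1,0,0,-20,0,1,0,0,-25,0,1,0,0,-30,0,1,0,0,-33,0,1,0,0,-33,0,1],
)

```text
time: 6.97
eef_pos: [0.4885, 0.2286, 0.0388]
tcp_rot: [0.988, 0.153, -0.001, 0.0]
contact_force: [-0.3, 0.7, -0.8]
finger_gap: 0.999
```

Run:
```python
from h import *
s=ctrl.sense(); print(s['time'],s['finger_gap'],s['contact_force'],s['eef_pos'])
ax=np.array([.489,.2295]); th=np.radians(17.7); e=np.array([np.cos(th),np.sin(th)]); f=np.array([-e[1],e[0]])
im,d,c=snap('wrist','w3'); X=cloud(d,c); P=X[...,:2]-ax; a=P@e*1000; b=P@f*1000; z=X[...,2]*1000
m=(abs(a)>30)&(abs(a)<62)&(abs(b)<20)&(z>69)&(z<130)
for sg in(-1,1):
    k=m&(a*sg>0); print(sg,k.sum(),np.percentile(z[k],[.5,5,50]),np.percentile(a[k],[1,99]),np.percentile(b[k],[1,99]))
```

```text
6.9667 0.9988137677749102 [-0.29839111  0.65788567 -0.75098511] [0.48848208 0.22857329 0.0387691 ]
-1 3161 [ 84.86192878  89.41203527 110.25265594] [-60.69658597 -43.47507007] [-9.97082105 13.74706558]
1 3230 [ 84.81783605  89.36417428 110.62849854] [41.09365536 60.6590082 ] [-10.04474223  13.69692171]
```

View pics/w3.png

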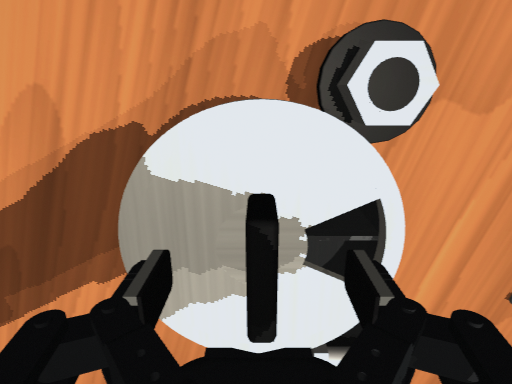

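The open pads (image columns 125–170 and 345–395) straddle the bar at column 262, with tips at z≈0.085. I'll close now.

>>> carry_out(
  rows=[0,0,0,0,-1,0,0,0,0,-1,0,0,0,0,-1,0,0,0,0,-1,0,0,0,0,-1,0,0,0,0,-1,0,0,0,0,-1,0,0,0,0,-1],
  grip_force=40,
)

```text
time: 7.68
eef_pos: [0.4902, 0.2292, 0.04]
tcp_rot: [0.988, 0.153, 0.001, -0.0]
contact_force: [3.8, 1.6, -1.1]
finger_gap: 0.157
```

Run:
```python
from workcell import ctrl
s=ctrl.sense(); print({k:s[k] for k in('time','finger_gap','contact_force','torque','eef_pos','tcp_rot','qpos')})
```

```text
{'time': 7.6833, 'finger_gap': 0.15668441642459074, 'contact_force': array([ 3.78834693,  1.57696224, -1.09454383]), 'torque': array([ 0.17448614, -0.62164569,  0.02306922]), 'eef_pos': array([0.49016248, 0.22916823, 0.04000665]), 'tcp_rot': array([ 9.88181831e-01,  1.53282354e-01,  1.03333598e-03, -3.48487733e-04]), 'qpos': array([-0.01411048,  0.60416068, -0.61856681,  1.95075655,  0.50872193,
        0.74311714, -0.62511001])}
```

The bar is held (gap about 13.3 mm). Turning +0.96 rad in two calls.

>>> carry_out(
  rows=[0,0,0,0.05,-1,0,0,0,0.12,-1,0,0,0,0.19,-1,0,0,0,0.26,-1,0,0,0,0.33,-1,0,0,0,0.4,-1,0,0,0,0.46,-1,0,0,0,0.5,-1],
)

```text
time: 8.35
eef_pos: [0.4901, 0.2291, 0.04]
tcp_rot: [0.919, 0.394, 0.001, -0.0]
contact_force: [4.6, 1.9, -0.1]
finger_gap: 0.157
```

>>> carry_out(
  rows=[0,0,0,0.06,-1,0,0,0,0.13,-1,0,0,0,0.2,-1,0,0,0,0.27,-1,0,0,0,0.34,-1,0,0,0,0.4,-1,0,0,0,0.44,-1,0,0,0,0.46,-1],
)

```text
time: 9.02
eef_pos: [0.49, 0.2289, 0.04]
tcp_rot: [0.805, 0.593, 0.001, 0.0]
contact_force: [3.6, 0.6, 0.8]
finger_gap: 0.158
```

>>> carry_out(
  rows=[0,0,0,0,-1,0,0,0,0,-1,0,0,0,0,-1,0,0,0,0,-1,0,0,0,0,-1,0,0,0,0,-1,0,0,0,0,-1,0,0,0,0,-1],
)

```text
time: 9.68
eef_pos: [0.49, 0.2289, 0.04]
tcp_rot: [0.806, 0.592, 0.001, 0.0]
contact_force: [5.1, 1.0, 0.7]
finger_gap: 0.158
```

Run:
```python
from h import *
s=ctrl.sense(); q=s['tcp_rot']; print({k:s[k] for k in('time','finger_gap','contact_force','torque','eef_pos')},np.degrees(2*np.arctan2(q[1],q[0])))
for n in('wrist','top'):
    snap(n,n+'4')
    try:
        from meas import meas; meas(n+'4',(.489,.2295))
    except Exception as x: print(x)
```

```text
{'time': 9.6833, 'finger_gap': 0.15753120118696792, 'contact_force': array([5.09131863, 1.04541451, 0.74249474]), 'torque': array([ 0.04318083, -0.98651703,  0.0505123 ]), 'eef_pos': array([0.49001486, 0.22892038, 0.03999961])} 72.59881277377097
cap ((0.4893105924129486, 0.2295871376991272), (0.1546509861946106, 0.15527072548866272), 62.29365921020508)
bar ((0.4744991660118103, 0.23485499620437622), (0.11743246763944626, 0.06575440615415573), 72.46406555175781)
barz 0.13406156427278648
open [74.20388576 73.22691548 48.21373314]
steel1 (np.int32(2138), array([0.52001977, 0.3274793 ]), np.float64(0.10259595300075625), np.float64(72.58314300553339))
steel4 (np.int32(60), array([0.55211759, 0.15733451]), np.float64(0.09573484827385711), np.float64(-49.0005692727384))
lip1 (np.int32(5713), array([0.52187252, 0.33264422]), 0.03657151386141777, np.float64(0.10807887040721735), np.float64(72.46554205032753))
cap ((0.5387812256813049, 0.1918727457523346), (0.049606192857027054, 0.13451242446899414), 163.1261444091797)
bar ((0.5122454166412354, 0.18901565670967102), (0.07676250487565994, 0.03364748880267143), 82.0782470703125)
barz 0.4397810188364364
open [-71.01037315 -80.06121084  99.14631065]
steel1 (np.int32(188), array([0.57055706, 0.1643699 ]), np.float64(0.04202511453886849), np.float64(-40.877081941850854))
```

The opening is at about 73° and the nut at 72.6°, so they are aligned. Now I'll release and lift straight up.

>>> carry_out(
  rows=[0,0,0,0,-0.4,0,0,0,0,0,0,0,0,0,0.5,0,0,0,0,1,0,0,0,0,1,0,0,0,0,1,0,0,0,0,1,0,0,0,0,1],
)

```text
time: 10.45
eef_pos: [0.4889, 0.2287, 0.0396]
tcp_rot: [0.806, 0.592, -0.0, -0.0]
contact_force: [0.8, -0.9, -0.4]
finger_gap: 0.998
```

>>> carry_out(
  rows=[0,0,10,0,1,0,0,25,0,1,0,0,50,0,1,0,0,85,0,1,0,0,125,0,1,0,0,165,0,1,0,0,205,0,1,0,0,240,0,1],
)

```text
time: 11.12
eef_pos: [0.4887, 0.2296, 0.2839]
tcp_rot: [0.805, 0.593, 0.001, 0.0]
contact_force: [0.8, -1.1, 0.1]
finger_gap: 0.998
```

>>> carry_out(
  rows=[10,-30,0,0,1,20,-65,0,0,1,20,-100,0,0,1,20,-110,0,0,1,20,-110,0,0,1,20,-110,0,0,1,20,-110,0,0,1,20,-110,0,0,1],
)

```text
time: 11.78
eef_pos: [0.5086, 0.1207, 0.2802]
tcp_rot: [0.805, 0.594, 0.0, -0.0]
contact_force: [-0.3, 0.4, -0.2]
finger_gap: 0.998
```

Run:
```python
from h import *
s=ctrl.sense(); print({k:s[k] for k in('time','finger_gap','contact_force','eef_pos')})
from meas import meas
for n in('wrist','top'):
    snap(n,n+'5'); print(n)
    try: meas(n+'5',(.489,.2295))
    except Exception as x: print(x)
a=cv2.imread('pics/wrist5.png'); b=cv2.resize(cv2.imread('pics/top5.png')[165:270,60:185],(457,384),interpolation=2)
cv2.imwrite('pics/v5.png',cv2.resize(np.hstack([a,b]),None,fx=.82,fy=.82))
```

```text
{'time': 11.7833, 'finger_gap': 0.9976972768447365, 'contact_force': array([-0.31598029,  0.39362111, -0.16262618]), 'eef_pos': array([0.50859513, 0.12069721, 0.28022856])}
wrist
cap ((0.4895991086959839, 0.2290802299976349), (0.15502557158470154, 0.15532638132572174), 140.99339294433594)
bar ((0.4886554479598999, 0.2279842495918274), (0.015224882401525974, 0.06222383677959442), 72.71044158935547)
barz 0.10121722293031186
open [73.25759786 72.82836394 48.2696786 ]
steel1 (np.int32(475), array([0.52076429, 0.32748705]), np.float64(0.10322388832790555), np.float64(72.42714184526132))
steel5 (np.int32(361), array([0.56962931, 0.16677341]), np.float64(0.10142471768255905), np.float64(-37.902232476728216))
lip1 (np.int32(1244), array([0.51998657, 0.32778627]), 0.030329830944538116, np.float64(0.10327768151573707), np.float64(72.8885894215089))
lip2 (np.int32(1102), array([0.57204688, 0.166262  ]), 0.03241657838225365, np.float64(0.10365213092555317), np.float64(-37.3043364001987))
top
max() iterable argument is empty
```

View pics/v5.png

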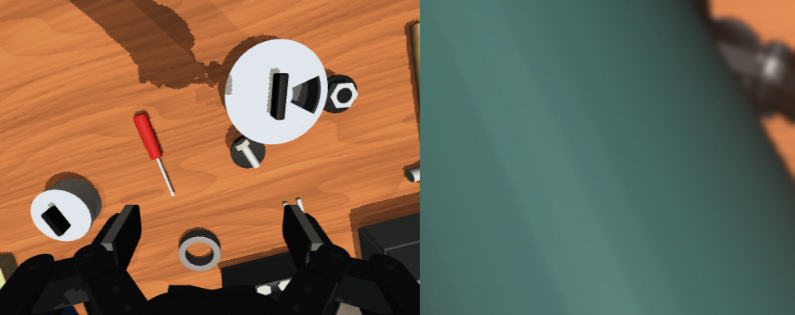

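The opening at (307,94) points straight at the nut at (344,95), the bolt at (247,152) is well away, and the gripper is clear. I'm handing in the job.

```bash
python3 -c "
from workcell import ctrl
print(ctrl.close_job())"
```

```text
the job is handed in; nothing more can be done
None
```

The cap's opening is now centred on the lip with the hex nut. I gripped the tub cap by its bar, turned it about +0.96 rad (55°), let go, and moved the arm clear. The job was handed in at about 11.8 s.

- **Last check (wrist camera, after release):** the opening is at 72.8°, the bar's normal at 72.7°, the nut at 72.4° and its lip at 72.9°. That puts the cap within about 0.5° of centre. The bolt's lip is far off at about -37°. The gripper is open, contact force is about zero, and the gripper is clear of the cap.
- **First grasp missed:** the fingers closed on nothing (gap 0). The reported TCP height was about 35 mm lower than the fingertips seen by the wrist and scene cameras. I lowered the arm another 33 mm by camera, and the second grasp held at a 13 mm gap.
- **Check that failed:** the top camera's final view was blocked by the arm, so the final angle comes from the wrist camera alone.

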